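# Run a ratchet-held calibration slide back to its home stop

## Robot

A 6-joint arm with a two-finger parallel gripper is mounted at the origin on the work surface; the furniture and walls round the work are solid. World frame = base frame: x ahead of the robot, y to its left, z up, the work surface at z = 0. Lengths are in m, angles in rad, forces in N, time in s.
With the tool pointing down it reaches from about 0.35 to 0.925 m from the base axis. Payload 6.4 kg.
Tool frame: the origin (TCP) lies between the finger pads; the fingertips stand 17 mm ahead of it and the grasp point (between the pads) lies 2 mm behind it; z points along the fingers, y is the line along which they close (so a half turn about z gives the same grasp; the last joint's range is limited). The gripper opens to 85 mm and grips with 20 to 120 N. Pads are 22 mm wide; open, the fingers measure 114 mm over their backs; the gripper's body (76 mm by 85 mm) begins 54 mm behind the grasp point. The pads swing forward as they close: fully open they stand 13 mm farther back than shut.
Start: joints at [-1.376, 0.245, 1.558, -0, 1.339, -0.174], TCP at [0.234, -0.606, 0.248] pointing down, gripper open.
Joint ranges: [-3.13, 3.13], [-1.02, 2.26], [0.13, 2.54], [-0.95, 4.09], [0.21, 2.88], [-2.74, 2.74]. Speed limits (rad/s): [2.57, 2.57, 3.14, 3.14, 3.14, 3.14].

## Interface

Orientations are given as a 3x3 rotation matrix whose columns are the frame's x, y, z axes.
In Python, from plant import manip gives the robot as it stands.
- The arm moves only by the shell command python3 steer.py FILE, which reads ROWS from the file FILE. ROWS is a JSON list of rows, 1 to 5 of them, each written [[dx, dy, dz], [rx, ry, rz], opening]: dx, dy, dz in a scale on which 1.0 is 0.6 m, then a rotation vector rx, ry, rz in shares of pi rad (1.0 is pi rad), then the finger opening in m; each row is the pose to reach, as a shift and turn from the pose commanded when the command began, along the tool's axes at that moment; what a row does not reach only later rows make up. A row lasts 1/12 s, in which the tool goes at most 0.0417 m and 0.125 rad, less where a joint would pass 70% of its speed; a pose out of reach is approached as far as the arm can. The fingers move at their own pace and stop on an object; the grip force is fixed at half the most. Time passes only in rows, so rows that do not move let the fingers close. It prints the time, the measured TCP pose, the force, the opening and the grip force at its end. Shift and turn numbers lie between -1 and 1, and a call with a number outside is refused. Input that does not fit is refused with a message, and nothing moves.
- manip.sense(): the state, without advancing time (a new reading comes with each control period).
- manip.capture(name): name is "scene" or "top" or "wrist"; returns a dict with "img" (420x560x3 uint8, red, green, blue), "vertical_fov" (degrees; the focal length in pixels is half the picture's height over the tangent of half this angle, whatever the lens; pixels are square), "cx", "cy" (the principal point, pixels), "rvec" (rotation vector, rad) and "tvec" (3), from world to camera coordinates, as OpenCV has them. Camera axes: x right, y down, z forward; pixel columns grow to the right and rows downward; lengths in m; the calibration is good to about 2 mm. A picture is of the moment at which its call begins. There is no depth.
- manip.sign_off(): hands the job in; it is judged then, once.
The state is a dict: "time_s": time; "qpos": joint angles; "joint_velocities": joint speeds; "joint_efforts": joint torques, N m; "tcp_pos": TCP position; "tool_rot": TCP orientation; "force": force on the tool from outside, world axes, zero at the start; "wrist_torque": the same for the moment, N m; "width": finger opening in m; "grip_force": force on a finger pad.
Only numpy, scipy, OpenCV 4.12 (cv2) and the standard library are available. Lean on these libraries where they do the work, as an engineer would, in place of code of your own. Each camera call takes 0.05 s, during which the arm holds its last target. There are 200 camera calls.

## Task

Run the blue carriage of the ratchet slide back until it is fully home against its red stop: ease the winged knob slightly forward (counter-clockwise) so that the hooked pawl comes free, throw the brass pawl by its red pin right over onto its back rest, and turn the knob backward (clockwise). Then bring the pawl down into the wheel again, let go, and leave the gauge, the white label pack and the brass adaptor beside it where they are.

Things in the scene. Friction and masses are not known exactly. Their poses are not given: they have to be found in the camera images.
- winder: Ratchet-held calibration slide, fixed to the bench: grey plate, x -101 to 113, y -76 to 96 mm, top 14 mm up. Origin: on the bench under the upright axis of the ratchet wheel. z up; the pawl works on the wheel at the -x side with its bracket (60 mm high) toward +y; the slide rail lies along y on the +x side, nothing there above 64 mm. Plan sizes here are in this frame.
- wheel_hub (a point): Point on the wheel axis 40 mm above the bench. Steel wheel, 108 mm across, upright teeth on its rim up to 50 mm above the bench. Counter-clockwise from above winds forward, clicking under the pawl (tooth pitch 0.63 rad); clockwise is backward, blocked while the pawl is down. It drags (0.07 N m) and stays where left. It starts about 2.4 rad from home; forward it ends 0.7 rad beyond the start.
- knob_grip (a point): Middle of the black winged knob fixed on the wheel, on its axis, 93 mm above the bench. The wings are one flat upright blade 9 mm thick, 76 mm from tip to tip, 70 to 106 mm above the bench; hub 30 mm across below. x along the wings, y across them (pinch along y), z up; turns with the wheel. Backward travel ends at a hard stop exactly at home, felt as a sudden rise of the turning moment.
- pawl_pin (a point): Gripping point on the red round lifting pin of the brass pawl: 10 mm thick, parallel to winder x, free 15 mm either side of this point, 14 mm button at its outer end. 57 mm above the bench when the pawl is down. Axes as the winder's when down; they turn with the pawl. The wheel ends 20 mm inward of this point; only the plate lies under the pin.
- pawl_pivot (a point): Point on the pawl's hinge axis (parallel to winder x, 50 mm up), level with pawl_pin along x; the pin circles it at 53.5 mm. Pawl down (angle 0): pin 53 mm to winder -y, 7 mm above. Lifting takes the pin up and over to +y; past upright (1.44 rad) the pawl (70 g) falls to its back rest at 1.95 rad (pin 26 mm to +y, 47 mm above) and stays; before that it falls back down.
- pawl_toe (a point): Tip of the pawl's toe, which points to winder -y and hooks about 4 mm under the overhanging lip of a tooth. At the start the wheel is backed against the toe, so the pawl will NOT lift; it comes free once the wheel is wound forward by 0.1 to 0.4 rad (0.2 is right). At home the toe drops freely between two teeth.
- carriage_face (a point): Centre of the end face (looking to winder -y) of the blue carriage, 36 x 30 x 20 mm. The wheel drives it, 10 mm per radian; at the start it is about 24 mm from the red stop, at home it meets it.
- stop_face (a point): Centre of the face of the red home stop on the rail; at home carriage_face meets this point.
- test_gauge: pressure gauge lying on its back, 93 x 69 x 31 mm; bystander, origin at the centre of its underside, to be left where it is.
- label_pack: flat white pack, 40 x 66 x 14 mm; bystander, origin at the centre of its underside, to be left where it is.
- adaptor_1: brass threaded adaptor standing up, 25 mm across, 36 mm high; bystander, origin at the centre of its underside, to be left where it is.

How it is judged:
On the way, in this order (a step that is already met when the one before it is completed fails the run):
1. the pawl is thrown over past upright onto its back rest while the carriage is still more than 18 mm from its stop (y of pawl_pin in the frame of winder above 0.066 m and distance between carriage_face and stop_face above 0.018 m), for 0.2 s.
2. the carriage is home (gap under 1.2 mm) with the pawl still on its back rest (distance between carriage_face and stop_face below 0.0012 m and y of pawl_pin in the frame of winder above 0.066 m), for 0.2 s.
At the end, for the whole second after the job is handed in: The carriage is within 1.2 mm of its stop and the pawl lies down in the wheel again (pin less than 62 mm above the bench; 57 is fully down) (distance between carriage_face and stop_face below 0.0012 m and z of pawl_pin in the frame of winder below 0.062 m and y of pawl_pin in the frame of winder below 0.01 m); the robot touches nothing.
It fails at once if a bystander is pushed more than 30 mm (distance of any of test_gauge, label_pack, adaptor_1 from where it was at the start of the episode above 0.03 m).
It also fails if it takes over 70 s, if anything falls off the work surface, if the arm or the gripper's body presses on something with over 40 N, if the wrist force passes 120 N, or if a joint passes its speed limit or range.

## Working session

There is one attempt and no reset: what is moved stays moved. The work goes in short steps, Python scripts to look and compute and a shell command to move; the robot and the scene stay as the last step left them, time stands still between calls to the robot, and variables do not carry over. Pictures are saved under pics/ and viewed, at most 10 in all, crops included, and the job is handed in when it is done.

```bash
ls; mkdir -p pics
cat > h.py <<'E'
import numpy as np,cv2
from plant import manip
def cap(n,f=None):
    c=manip.capture(n)
    if f: cv2.imwrite('pics/'+f,cv2.cvtColor(c['img'],cv2.COLOR_RGB2BGR))
    return c
def cam(c):
    R=cv2.Rodrigues(np.array(c['rvec'],float))[0];t=np.array(c['tvec'],float).ravel()
    f=c['img'].shape[0]/2/np.tan(np.radians(c['vertical_fov'])/2)
    return R,t,f
def ray(c,u,v):
    R,t,f=cam(c);d=R.T@np.array([(u-c['cx'])/f,(v-c['cy'])/f,1]);return -R.T@t,d/np.linalg.norm(d)
def plane(c,u,v,z):
    o,d=ray(c,u,v);return o+d*(z-o[2])/d[2]
def proj(c,p):
    R,t,f=cam(c);q=R@np.array(p)+t;return np.array([c['cx']+f*q[0]/q[2],c['cy']+f*q[1]/q[2]])
def tri(obs):
    A=np.zeros((3,3));b=np.zeros(3)
    for c,u,v in obs:
        o,d=ray(c,u,v);P=np.eye(3)-np.outer(d,d);A+=P;b+=P@o
    p=np.linalg.solve(A,b);return p,[np.round(proj(c,p)-[u,v],1) for c,u,v in obs]
def save(n,c):
    np.save(n,c,allow_pickle=True)
def load(n): return np.load(n,allow_pickle=True).item()
E
python3 - <<'E'
from h import *
for n in('scene','top'):
    c=cap(n,n+'0.png');save(n+'0.npy',c);print(n,c['vertical_fov'],c['cx'],c['cy'],ray(c,280,210))
s=manip.sense();print(s)
E
```

```text
pics
plant.py
steer.py
scene 46.664052710393385 279.30279137406245 206.1205903675712 (array([-0.20828022, -0.69539238,  0.64417826]), array([ 0.65735732,  0.50486364, -0.55945872]))
top 45.82923433498348 277.1541853230237 208.4015251767191 (array([ 0.29529812, -0.18022491,  1.06870312]), array([ 0.16337722, -0.04056993, -0.98572915]))
{'time_s': 0.1, 'qpos': array([-1.37609928e+00,  2.45743183e-01,  1.55890718e+00, -2.34094990e-05,
        1.33869603e+00, -1.74080312e-01]), 'joint_velocities': array([-0.00010937, -0.00169552, -0.00390723, -0.00028349,  0.0004256 ,
       -0.00021559]), 'joint_efforts': array([ 1.08929326e-04, -4.30670571e+01, -3.27129829e+01, -1.24236694e-04,
        2.81471839e-03, -1.98862580e-05]), 'tcp_pos': array([ 0.23422745, -0.60581928,  0.24728306]), 'tool_rot': array([[ 9.32766877e-01,  3.60479988e-01, -3.61644971e-04],
       [ 3.60480060e-01, -9.32765341e-01,  1.71619147e-03],
       [ 2.81322785e-04, -1.73117236e-03, -9.99998462e-01]]), 'force': array([-0.44332151,  0.24228987,  0.35110251]), 'wrist_torque': array([ 0.00969854, -0.00131081,  0.00853711]), 'grip_force': 0.0, 'width': 0.08535643115695138}
```

View pics/scene0.png

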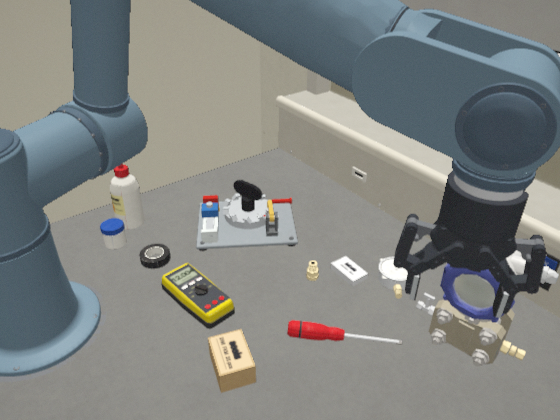

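View pics/top0.png

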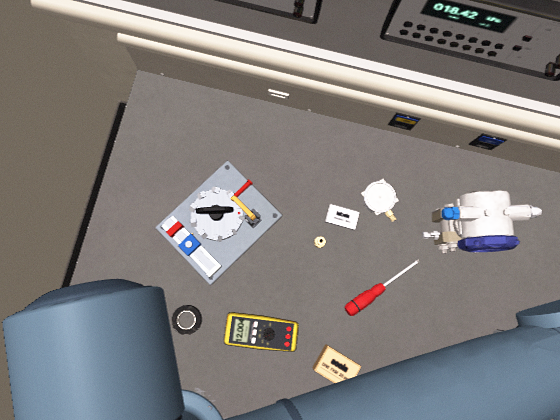

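Run:
```python
from h import *
t=load('top0.npy');s=load('scene0.npy')
a=cv2.resize(t['img'][150:295,145:295],None,fx=4,fy=4,interpolation=cv2.INTER_CUBIC)
cv2.imwrite('pics/t1.png',a[:,:,::-1])
for n,uv in dict(tl=(228,162),r=(281,214),b=(209,284),l=(156,226)).items(): print(n,plane(t,*uv,0.014))
print('hub',plane(t,216,213,0.05))
print('knob',plane(t,214,210,0.1),'pin',plane(t,242,189,.057))
for n,uv in dict(adp=(320,242),pack=(342,216),gauge=(380,197)).items(): print(n,plane(t,*uv,0.02))
```

```text
tl [ 0.57813467 -0.11250556  0.014     ]
r [ 0.4613519  -0.22558785  0.014     ]
b [ 0.31570955 -0.07151047  0.014     ]
l [0.4399859  0.04080527 0.014     ]
hub [ 0.46002893 -0.08948418  0.05      ]
knob [ 0.4579939  -0.09001972  0.1       ] pin [ 0.50845778 -0.1439446   0.057     ]
adp [ 0.39883565 -0.3068223   0.02      ]
pack [ 0.45387428 -0.35619973  0.02      ]
gauge [ 0.49407461 -0.44066971  0.02      ]
```

View pics/t1.png

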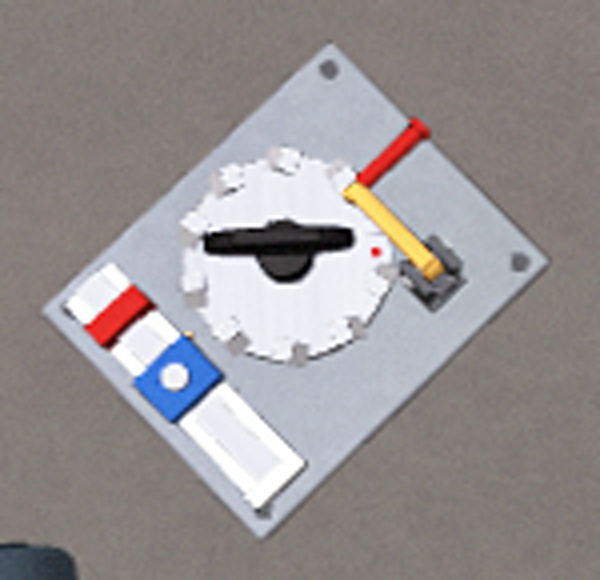

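Units first: shifts go in shares of 0.6 m and turns go in shares of pi rad. So -0.133 m / 0.6 = -0.2217, 0.132 m / 0.6 = 0.22.

```bash
echo '[[[0.22,-0.2217,-0.0333],[0,0,0],0.085],[[0.22,-0.2217,-0.0333],[0,0,0],0.085],[[0.22,-0.2217,-0.0333],[0,0,0],0.085],[[0.22,-0.2217,-0.0333],[0,0,0],0.085],[[0.22,-0.2217,-0.0333],[0,0,0],0.085]]' > mv.in && python3 steer.py mv.in
echo '[[[0.22,-0.2217,-0.0333],[0,0,0],0.085],[[0.22,-0.2217,-0.0333],[0,0,0],0.085],[[0.22,-0.2217,-0.0333],[0,0,0],0.085],[[0.22,-0.2217,-0.0333],[0,0,0],0.085],[[0.22,-0.2217,-0.0333],[0,0,0],0.085]]' > mv.in && python3 steer.py mv.in
echo '[[[0.22,-0.2217,-0.0333],[0,0,0],0.085],[[0.22,-0.2217,-0.0333],[0,0,0],0.085],[[0.22,-0.2217,-0.0333],[0,0,0],0.085],[[0.22,-0.2217,-0.0333],[0,0,0],0.085],[[0.22,-0.2217,-0.0333],[0,0,0],0.085]]' > mv.in && python3 steer.py mv.in
echo '[[[0,0,0],[0,0,-0.191],0.085],[[0,0,0],[0,0,-0.191],0.085],[[0,0,0],[0,0,-0.191],0.085],[[0,0,0],[0,0,-0.191],0.085],[[0,0,0],[0,0,-0.191],0.085]]' > mv.in && python3 steer.py mv.in
echo '[[[0,0,0],[0,0,-0.191],0.085],[[0,0,0],[0,0,-0.191],0.085],[[0,0,0],[0,0,-0.191],0.085],[[0,0,0],[0,0,-0.191],0.085],[[0,0,0],[0,0,-0.191],0.085]]' > mv.in && python3 steer.py mv.in
python3 - <<'E'
from h import *
c=cap('wrist','w1.png');save('w1.npy',c);o,d=ray(c,280,210);print(o,d)
s=manip.sense();print(s['tcp_pos'],s['tool_rot'],s['qpos'])
E
```

```text
time_s: 0.52
tcp_pos: [0.3106, -0.4311, 0.2681]
tool_rot: [[0.932, 0.362, 0.0], [0.362, -0.932, 0.002], [0.001, -0.001, -1.0]]
force: [-0.3, 0.6, -0.3]
width: 0.0849
grip_force: 0.0
time_s: 0.93
tcp_pos: [0.3855, -0.2596, 0.2884]
tool_rot: [[0.932, 0.363, 0.001], [0.363, -0.932, 0.001], [0.001, -0.001, -1.0]]
force: [0.3, -0.4, -0.7]
width: 0.0848
grip_force: 0.0
time_s: 1.35
tcp_pos: [0.4606, -0.0879, 0.3086]
tool_rot: [[0.932, 0.363, 0.001], [0.363, -0.932, 0.001], [0.001, -0.0, -1.0]]
force: [-0.1, -0.8, 0.8]
width: 0.085
grip_force: 0.0
time_s: 1.77
tcp_pos: [0.4596, -0.0911, 0.3078]
tool_rot: [[0.561, 0.828, -0.001], [0.828, -0.561, 0.0], [-0.0, -0.001, -1.0]]
force: [-0.3, 0.4, -0.4]
width: 0.0847
grip_force: 0.0
time_s: 2.18
tcp_pos: [0.4596, -0.0913, 0.3078]
tool_rot: [[-0.004, 1.0, -0.001], [1.0, 0.004, 0.0], [0.0, -0.001, -1.0]]
force: [-0.0, 0.2, -0.9]
width: 0.0853
grip_force: 0.0
[ 0.45797017 -0.01356136  0.43355144] [ 0.02706739 -0.30064057 -0.95335335]
[ 0.45960572 -0.09124216  0.30779965] [[-6.01907193e-03  9.99981557e-01 -8.10579619e-04]
 [ 9.99981799e-01  6.01940624e-03  4.10631488e-04]
 [ 4.15503122e-04 -8.08093245e-04 -9.99999587e-01]] [-4.38667001e-01 -2.43507622e-01  1.93807620e+00  2.76810490e-05
  1.44793232e+00 -4.44689683e-01]
```

View pics/w1.png

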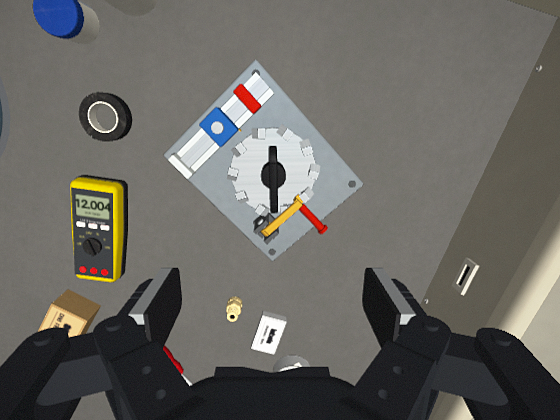

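```bash
cat > m.py <<'E'
from h import *
W=load('w1.npy');T=load('top0.npy')
M=np.array([[-.101,-.076],[-.101,.096],[.113,.096],[.113,-.076]])
def refine(c,uv):
    g=cv2.cvtColor(c['img'],cv2.COLOR_RGB2GRAY)
    return cv2.cornerSubPix(g,np.float32(uv).reshape(-1,1,2),(4,4),(-1,-1),(3,50,.01)).reshape(-1,2)
for n,c,uv in(('W',W,[(363,184),(272,260),(165,155),(256,60)]),('T',T,[(228,161),(282,215),(210,284),(155.5,227)])):
    uv=refine(c,uv);P=np.array([plane(c,*q,.014)[:2] for q in uv])
    mc,pc=M.mean(0),P.mean(0);H=(M-mc).T@(P-pc);a=np.arctan2(H[0,1]-H[1,0],H[0,0]+H[1,1])
    R=np.array([[np.cos(a),-np.sin(a)],[np.sin(a),np.cos(a)]]);t=pc-R@mc
    print(n,uv.tolist(),'org',t,'yaw',a,'res mm',np.round(1e3*(M@R.T+t-P),1).tolist())
for n,c,box in(('W',W,(130,190,335,250)),('T',T,(150,165,290,230))):
    x0,y0,x1,y1=box;im=c['img'][y0:y1,x0:x1].astype(int)
    if n=='W': x0,y0,x1,y1=(290,185,335,245)
    else: x0,y0,x1,y1=(232,170,260,205)
    im=c['img'][y0:y1,x0:x1].astype(int)
    m=(im[...,0]>90)&(im[...,1]<.4*im[...,0])&(im[...,2]<.4*im[...,0])
    v,u=np.nonzero(m);p=np.stack([u+x0,v+y0],1).astype(float);cc=p.mean(0);d=np.linalg.svd(p-cc,full_matrices=False)[2][0];s=(p-cc)@d
    print(n,'pin',len(p),cc,'ends',cc+d*s.min(),cc+d*s.max())
    x0,y0,x1,y1=(255,135,292,222) if n=='W' else (185,195,240,228)
    im=c['img'][y0:y1,x0:x1].max(2);m=(im<60).astype(np.uint8)
    k,l,st,ce=cv2.connectedComponentsWithStats(m);i=1+st[1:,4].argmax()
    v,u=np.nonzero(l==i);p=np.stack([u+x0,v+y0],1).astype(float)
    print(n,'knob',st[i],'minrect',cv2.minAreaRect(p.astype(np.float32)))
E
python3 m.py
python3 - <<'E'
from h import *
W=load('w1.npy')
a=cv2.resize(W['img'][120:260,220:360],None,fx=4,fy=4,interpolation=cv2.INTER_CUBIC);cv2.imwrite('pics/w1c.png',a[:,:,::-1])
E
```

```text
W [[362.753173828125, 183.69705200195312], [272.1278991699219, 260.3056335449219], [165.0, 155.0], [255.40293884277344, 59.34531021118164]] org [ 0.46032899 -0.08659983] yaw 2.3260426616958654 res mm [[3.2, -0.2], [0.4, -2.6], [-4.0, 0.3], [0.5, 2.5]]
T [[226.9445343017578, 161.62643432617188], [280.5679931640625, 215.12869262695312], [211.5620880126953, 281.9291687011719], [155.28004455566406, 226.9046173095703]] org [ 0.46034963 -0.08980048] yaw 2.331056101493825 res mm [[6.0, -0.4], [1.5, -4.5], [-7.0, 2.8], [-0.5, 2.2]]
W pin 249 [313.17670683 219.17670683] ends [300.85233188 206.01032147] [324.19380045 230.94649643]
W knob [  7  11  24  67 811] minrect ((273.5, 179.0), (23.0, 66.0), 0.0)
T pin 85 [242.69411765 188.09411765] ends [250.07770667 181.03527588] [235.20170819 195.25699367]
T knob [ 11  10  37  15 247] minrect ((214.0, 212.0), (14.0, 36.0), 90.0)
```

View pics/w1c.png

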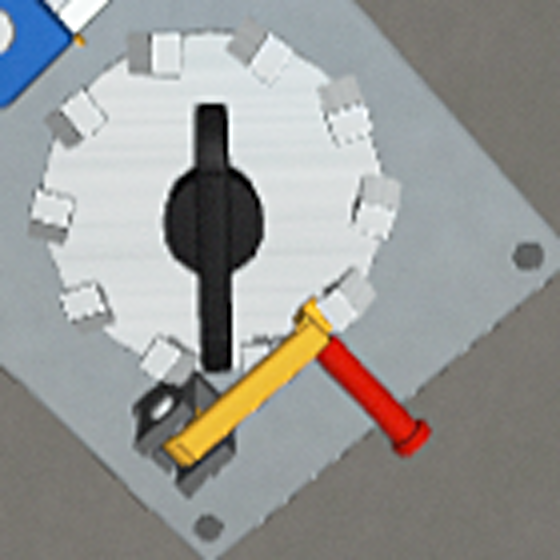

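```bash
cat > n.py <<'E'
from h import *
W=load('w1.npy');T=load('top0.npy')
o=np.array([.4603,-.0884]);a=2.328
def w2l(p):
    d=np.array(p[:2])-o;return np.array([np.cos(a)*d[0]+np.sin(a)*d[1],-np.sin(a)*d[0]+np.cos(a)*d[1],p[2]])
for n,w,t in(('knob',(273.5,179.2),(214.75,209.75)),('kA',(272.7,146),(196,210.5)),('kB',(274.2,212.5),(233.5,209)),('button',(323,229.5),(250,182)),('inner',(302.5,207.5),(235.5,195)),('pinc',(313.2,219.2),(242.7,188.1))):
    p,r=tri([(W,*w),(T,*t)]);print(n,p.round(4),'local',w2l(p).round(4),[x.tolist() for x in r])
for c,u in((W,[(273.5,179.2),(272.7,146),(274.2,212.5)]),(T,[(214.75,209.75),(196,210.5),(233.5,209)])):
    q=[plane(c,*x,.106) for x in u];print('z.106',np.round(q,4).tolist())
for c,u in((W,[(323,229.5),(302.5,207.5),(313.2,219.2)]),(T,[(250,182),(235.5,195),(242.7,188.1)])):
    q=[plane(c,*x,.057) for x in u];print('z.057',np.round(q,4).tolist(),[w2l(x).round(4).tolist() for x in q])
E
python3 n.py
```

```text
knob [ 0.4611 -0.0891  0.0789] local [-0.001  -0.0001  0.0789] [[0.8, 0.5], [-0.2, 0.5]]
kA [ 0.4599 -0.0516  0.0806] local [ 0.027  -0.025   0.0806] [[0.8, 0.6], [-0.3, 0.5]]
kB [ 0.4617 -0.1273  0.0835] local [-0.0292  0.0257  0.0835] [[0.4, 0.2], [-0.1, 0.2]]
button [ 0.5248 -0.1606  0.0504] local [-0.0968  0.0027  0.0504] [[-0.2, -0.0], [0.0, -0.1]]
inner [ 0.497  -0.1302  0.0526] local [-0.0556  0.002   0.0526] [[-0.1, -0.0], [0.0, -0.1]]
pinc [ 0.5111 -0.1453  0.0539] local [-0.0762  0.0022  0.0539] [[-0.1, -0.0], [0.0, -0.0]]
z.106 [[0.46, -0.0828, 0.106], [0.4589, -0.0483, 0.106], [0.461, -0.1197, 0.106]]
z.106 [[0.4575, -0.092, 0.106], [0.4566, -0.0555, 0.106], [0.4583, -0.1287, 0.106]]
z.057 [[0.5238, -0.1581, 0.057], [0.4967, -0.1289, 0.057], [0.5107, -0.1443, 0.057]] [[-0.0943, 0.0017, 0.057], [-0.0544, 0.0014, 0.057], [-0.0752, 0.0017, 0.057]]
z.057 [[0.5231, -0.1607, 0.057], [0.496, -0.1304, 0.057], [0.5103, -0.1454, 0.057]] [[-0.0957, 0.004, 0.057], [-0.055, 0.0029, 0.057], [-0.0758, 0.0028, 0.057]]
```

Converted, 0.1 m / 0.6 = 0.1667, 0.001 m / 0.6 = 0.0017, -0.02 rad / 3.1416 = -0.0064.

```bash
echo '[[[0.005,0.0017,0.1667],[0,0,-0.0064],0.085],[[0.005,0.0017,0.1667],[0,0,-0.0064],0.085],[[0.005,0.0017,0.1667],[0,0,-0.0064],0.085],[[0.005,0.0017,0.1667],[0,0,-0.0064],0.085]]' > mv.in && python3 steer.py mv.in
python3 - <<'E'
from h import *
c=cap('wrist');save('w2.npy',c);o,d=ray(c,280,210);print(o,d)
print(proj(c,(.4605,-.0885,.106)),proj(c,(.5107,-.145,.057)))
x,y=[int(v) for v in proj(c,(.485,-.115,.08))];print(x,y)
a=c['img'][max(0,y-100):y+100,x-130:x+130];print(max(0,y-100),x-130)
cv2.imwrite('pics/w2c.png',cv2.resize(a,None,fx=3,fy=3,interpolation=cv2.INTER_CUBIC)[:,:,::-1])
s=manip.sense();print(s['tcp_pos'],s['tool_rot'])
E
```

```text
time_s: 2.57
tcp_pos: [0.4576, -0.0868, 0.2028]
tool_rot: [[-0.016, 1.0, -0.01], [1.0, 0.016, 0.005], [0.005, -0.01, -1.0]]
force: [-0.8, -0.6, 0.5]
width: 0.0852
grip_force: 0.0
[ 0.45616603 -0.00968351  0.32891381] [ 0.02230622 -0.29636143 -0.95481534]
[278.51243579 222.26238285] [329.43738134 262.20130222]
306 241
141 176
[ 0.4593926  -0.08766025  0.20603564] [[-0.01658295  0.99985044 -0.00490962]
 [ 0.99985977  0.01659418  0.00225391]
 [ 0.00233504 -0.00487156 -0.99998541]]
```

View pics/w2c.png

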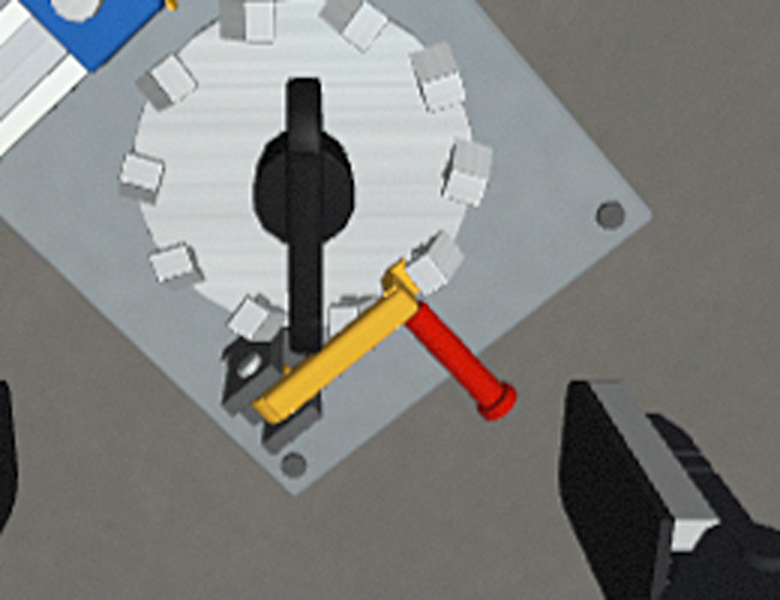

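```bash
cat > n2.py <<'E'
from n import *
print('----')
V=load('w2.npy')
g=lambda x,y:(176+x/3,141+y/3)
for n,w,v,t in(('kB',(274.2,212.5),g(306,352),(233.5,209)),('button',(323,229.5),g(497,400),(250,182)),('inner',(302.5,207.5),g(417,309),(235.5,195))):
    p,r=tri([(W,*w),(V,*v)]);p3,_=tri([(W,*w),(V,*v),(T,*t)]);print(n,p.round(4),'3view',p3.round(4),'local',w2l(p3).round(4),[x.tolist() for x in r])
print(plane(V,*g(303,152),.106),plane(V,*g(306,352),.106))
for z in(.054,.057):
  q=[plane(V,*g(*x),z) for x in((497,400),(417,309))];print(np.round(q,4).tolist(),[w2l(x).round(4).tolist() for x in q])
E
python3 n2.py | sed '1,/----/d'
```

```text
kB [ 0.461  -0.1229  0.0963] 3view [ 0.4614 -0.1272  0.086 ] local [-0.0289  0.0259  0.086 ] [[-0.0, 0.0], [0.0, -0.0]]
button [ 0.5244 -0.1596  0.0532] 3view [ 0.5247 -0.1606  0.0512] local [-0.0967  0.0028  0.0512] [[-0.1, 0.0], [0.1, -0.0]]
inner [ 0.4986 -0.1345  0.0385] 3view [ 0.4972 -0.1302  0.0501] local [-0.0558  0.0019  0.0501] [[0.0, -0.0], [-0.0, 0.0]]
[ 0.45884976 -0.06498067  0.106     ] [ 0.46079866 -0.11817542  0.106     ]
[[0.5241, -0.1592, 0.054], [0.4964, -0.1279, 0.054]] [[-0.0953, 0.0023, 0.054], [-0.0535, 0.0009, 0.054]]
[[0.5233, -0.1576, 0.057], [0.4959, -0.1266, 0.057]] [[-0.0936, 0.0017, 0.057], [-0.0522, 0.0003, 0.057]]
```

Converted, 0.112 m / 0.6 = 0.1867, 0.08 m / 0.6 = 0.1333.

```bash
echo '[[[-0.0017,0.0008,0.0667],[0,0,0],0.085],[[-0.0017,0.0008,0.1333],[0,0,0],0.085],[[-0.0017,0.0008,0.175],[0,0,0],0.085],[[-0.0017,0.0008,0.1867],[0,0,0],0.085],[[-0.0017,0.0008,0.1867],[0,0,0],0.085]]' > mv.in && python3 steer.py mv.in
echo '[[[0,0,0],[0,0,0],0],[[0,0,0],[0,0,0],0],[[0,0,0],[0,0,0],0],[[0,0,0],[0,0,0],0],[[0,0,0],[0,0,0],0]]' > mv.in && python3 steer.py mv.in
echo '[[[0,0,0],[0,0,0],0],[[0,0,0],[0,0,0],0],[[0,0,0],[0,0,0],0]]' > mv.in && python3 steer.py mv.in; python3 -c "
from h import *
s=manip.sense();print(s['wrist_torque'],s['qpos'])"
```

```text
time_s: 3.03
tcp_pos: [0.4614, -0.0894, 0.0963]
tool_rot: [[-0.017, 1.0, -0.001], [1.0, 0.017, 0.001], [0.001, -0.001, -1.0]]
force: [-0.2, 0.4, -0.1]
width: 0.085
grip_force: 0.0
time_s: 3.45
tcp_pos: [0.4621, -0.0897, 0.0974]
tool_rot: [[-0.018, 1.0, 0.002], [1.0, 0.018, -0.001], [-0.001, 0.002, -1.0]]
force: [-0.3, -0.6, 0.5]
width: 0.0249
grip_force: 0.0
time_s: 3.7
tcp_pos: [0.461, -0.0895, 0.097]
tool_rot: [[-0.018, 1.0, -0.002], [1.0, 0.018, -0.0], [-0.0, -0.002, -1.0]]
force: [-4.8, 0.4, 5.9]
width: 0.0083
grip_force: 59.7
[-0.0378461   0.76288956 -0.02259181] [-4.33414960e-01  2.43259187e-02  2.10822711e+00 -9.91413168e-04
  1.01045945e+00 -4.51138136e-01]
```

Converted, -0.21 rad / 3.1416 = -0.0668.

```bash
echo '[[[0,0,0],[0,0,-0.0191],0],[[0,0,0],[0,0,-0.0382],0],[[0,0,0],[0,0,-0.0573],0],[[0,0,0],[0,0,-0.0668],0],[[0,0,0],[0,0,-0.0668],0]]' > mv.in && python3 steer.py mv.in
python3 -c "
from h import *
s=manip.sense();print(s['wrist_torque'],s['qpos'])"
echo '[[[0,0,0],[0,0,0],0.06],[[0,0,0],[0,0,0],0.06],[[0,0,0],[0,0,0],0.06],[[0,0,0],[0,0,0],0.06]]' > mv.in && python3 steer.py mv.in
```

```text
time_s: 4.12
tcp_pos: [0.4613, -0.0895, 0.097]
tool_rot: [[-0.227, 0.974, -0.001], [0.974, 0.227, -0.0], [0.0, -0.001, -1.0]]
force: [-3.1, 1.2, 5.7]
width: 0.0082
grip_force: 59.4
[0.09860024 0.4267907  0.05406603] [-4.33322569e-01  2.44555284e-02  2.10804301e+00 -3.85459587e-04
  1.00966605e+00 -6.62150250e-01]
time_s: 4.45
tcp_pos: [0.4614, -0.0893, 0.0962]
tool_rot: [[-0.226, 0.974, -0.0], [0.974, 0.226, 0.0], [0.0, -0.0, -1.0]]
force: [-0.3, -0.5, 0.2]
width: 0.0562
grip_force: 0.0
```

Converted, -0.07 m / 0.6 = -0.1167, -0.04 m / 0.6 = -0.0667.

```bash
echo '[[[0,0,-0.0667],[0,0,0],0.06],[[0,0,-0.1167],[0,0,0],0.06],[[0,0,-0.1167],[0,0,0],0.06]]' > mv.in && python3 steer.py mv.in
echo '[[[-0.1062,0.0583,0],[0,0,-0.1684],0.06],[[-0.1062,0.0583,0],[0,0,-0.1684],0.06],[[-0.1062,0.0583,0],[0,0,-0.1684],0.06],[[-0.1062,0.0583,0],[0,0,-0.1684],0.06],[[-0.1062,0.0583,0],[0,0,-0.1684],0.06]]' > mv.in && python3 steer.py mv.in
echo '[[[0,0,0],[0,0,0],0.06],[[0,0,0],[0,0,0],0.06]]' > mv.in && python3 steer.py mv.in
python3 - <<'E'
from h import *
c=cap('wrist');save('w3.npy',c);cv2.imwrite('pics/w3.png',c['img'][:,:,::-1])
print(proj(c,(.5099,-.1434,.057)))
s=manip.sense();print(s['tcp_pos'],s['tool_rot'],s['qpos'][5])
t=cap('top');save('t3.npy',t)
E
```

```text
time_s: 4.7
tcp_pos: [0.465, -0.0909, 0.1725]
tool_rot: [[-0.226, 0.974, 0.01], [0.974, 0.226, -0.005], [-0.007, 0.009, -1.0]]
force: [1.2, 0.2, -0.1]
width: 0.0601
grip_force: 0.0
time_s: 5.12
tcp_pos: [0.51, -0.1439, 0.1656]
tool_rot: [[-0.69, 0.724, -0.001], [0.724, 0.69, 0.0], [0.001, -0.0, -1.0]]
force: [0.3, -0.3, 0.1]
width: 0.0602
grip_force: 0.0
time_s: 5.28
tcp_pos: [0.5097, -0.1434, 0.1659]
tool_rot: [[-0.686, 0.728, -0.0], [0.728, 0.686, 0.0], [0.0, -0.0, -1.0]]
force: [-0.2, -0.2, -0.2]
width: 0.0604
grip_force: 0.0
[272.58975251 215.56312336]
[ 0.5097581  -0.14342683  0.16599329] [[-6.86019840e-01  7.27582780e-01 -2.77365376e-04]
 [ 7.27582765e-01  6.86019891e-01  1.69868021e-04]
 [ 3.13871212e-04 -8.52734341e-05 -9.99999947e-01]] -1.244562679754552
```

View pics/w3.png

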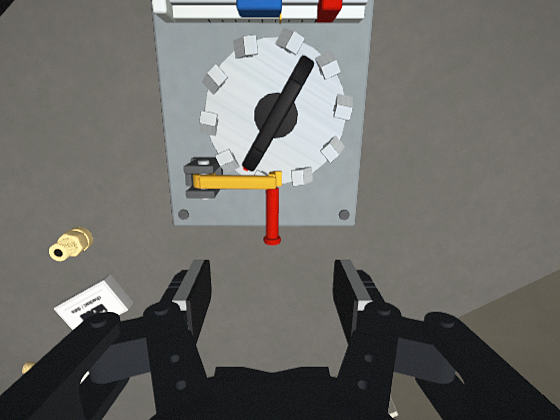

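Converted, 0.111 m / 0.6 = 0.185, 0.04 m / 0.6 = 0.0667.

```bash
echo '[[[-0.0033,0,0.0667],[0,0,0],0.036],[[-0.0033,0,0.125],[0,0,0],0.036],[[-0.0033,0,0.1667],[0,0,0],0.036],[[-0.0033,0,0.185],[0,0,0],0.036],[[-0.0033,0,0.185],[0,0,0],0.036]]' > mv.in && python3 steer.py mv.in
echo '[[[0,0,0],[0,0,0],0],[[0,0,0],[0,0,0],0],[[0,0,0],[0,0,0],0],[[0,0,0],[0,0,0],0],[[0,0,0],[0,0,0],0]]' > mv.in && python3 steer.py mv.in; python3 -c "
from h import *
s=manip.sense();print(s['wrist_torque'],s['qpos'])"
```

```text
time_s: 5.8
tcp_pos: [0.5093, -0.1439, 0.0525]
tool_rot: [[-0.686, 0.727, -0.005], [0.727, 0.686, 0.003], [0.006, -0.002, -1.0]]
force: [-0.4, 0.8, -0.0]
width: 0.036
grip_force: 0.0
time_s: 6.22
tcp_pos: [0.5125, -0.1459, 0.057]
tool_rot: [[-0.687, 0.727, 0.003], [0.727, 0.687, -0.002], [-0.004, 0.001, -1.0]]
force: [0.4, -3.7, 2.5]
width: 0.0079
grip_force: 58.6
[-0.45420891  0.04379409 -0.02877712] [-4.90054743e-01  2.36287818e-01  1.96178760e+00 -5.39479666e-04
  9.39672989e-01 -1.24670139e+00]
```

Converted, -0.0104 m / 0.6 = -0.0173, -0.0053 m / 0.6 = -0.0088.

```bash
echo '[[[0,-0.0015,-0.0088],[0,0,0],0],[[0,-0.004,-0.0173],[0,0,0],0],[[0,-0.004,-0.0173],[0,0,0],0]]' > mv.in && python3 steer.py mv.in; python3 -c "
from h import *
s=manip.sense();print(s['wrist_torque'],s['tcp_pos'])"
```

```text
time_s: 6.47
tcp_pos: [0.5106, -0.1475, 0.0672]
tool_rot: [[-0.686, 0.727, 0.003], [0.727, 0.686, -0.002], [-0.004, 0.001, -1.0]]
force: [2.6, -2.4, 0.3]
width: 0.0077
grip_force: 58.8
[-0.47733463 -0.39183636 -0.05946316] [ 0.51062947 -0.14750445  0.06724685]
```

Converted, -0.0379 m / 0.6 = -0.0632, -0.0346 m / 0.6 = -0.0577.

```bash
echo '[[[0,-0.0075,-0.0162],[0,0,0],0],[[0,-0.018,-0.0305],[0,0,0],0],[[0,-0.0312,-0.0425],[0,0,0],0],[[0,-0.0463,-0.0517],[0,0,0],0],[[0,-0.0632,-0.0577],[0,0,0],0]]' > mv.in && python3 steer.py mv.in
echo '[[[0,-0.0177,-0.0025],[0,0,0],0],[[0,-0.0353,-0.0013],[0,0,0],0],[[0,-0.0527,0.0033],[0,0,0],0],[[0,-0.0607,0.0067],[0,0,0],0],[[0,-0.0607,0.0067],[0,0,0],0]]' > mv.in && python3 steer.py mv.in
python3 -c "
from h import *
c=cap('wrist','w4.png')"
```

```text
time_s: 6.88
tcp_pos: [0.4855, -0.1719, 0.104]
tool_rot: [[-0.686, 0.728, 0.01], [0.728, 0.686, 0.002], [-0.005, 0.008, -1.0]]
force: [8.4, 7.4, 20.9]
width: 0.0074
grip_force: 59.8
time_s: 7.3
tcp_pos: [0.4561, -0.1989, 0.0975]
tool_rot: [[-0.686, 0.727, 0.002], [0.727, 0.686, -0.002], [-0.003, 0.0, -1.0]]
force: [-0.0, -3.4, 5.3]
width: 0.0073
grip_force: 63.7
```

View pics/w4.png

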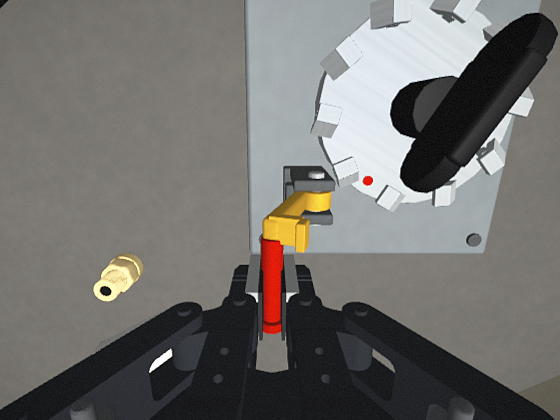

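Converted, -0.07 m / 0.6 = -0.1167, -0.03 m / 0.6 = -0.05.

```bash
echo '[[[0,0,0],[0,0,0],0.04],[[0,0,0],[0,0,0],0.04],[[0,0,0],[0,0,0],0.04],[[0,0,-0.05],[0,0,0],0.04],[[0,0,-0.1167],[0,0,0],0.04]]' > mv.in && python3 steer.py mv.in
echo '[[[0.127,0.1317,0],[0,0,0.1684],0.07],[[0.127,0.1317,0],[0,0,0.1684],0.07],[[0.127,0.1317,0],[0,0,0.1684],0.07],[[0.127,0.1317,0],[0,0,0.1684],0.07],[[0.127,0.1317,0],[0,0,0.1684],0.07]]' > mv.in && python3 steer.py mv.in
echo '[[[0,0,0],[0,0,0],0.07],[[0,0,0],[0,0,0],0.07]]' > mv.in && python3 steer.py mv.in
python3 - <<'E'
from h import *
c=cap('top');im=c['img'].astype(int);save('t5.npy',c)
w=cap('wrist','w5.png');save('w5.npy',w)
E
```

```text
time_s: 7.77
tcp_pos: [0.4525, -0.1951, 0.1624]
tool_rot: [[-0.687, 0.727, -0.009], [0.727, 0.687, 0.007], [0.012, -0.002, -1.0]]
force: [0.9, -0.6, 0.1]
width: 0.04
grip_force: 0.0
time_s: 8.18
tcp_pos: [0.4598, -0.0855, 0.1654]
tool_rot: [[-0.225, 0.974, -0.002], [0.974, 0.225, 0.001], [0.002, -0.002, -1.0]]
force: [0.1, -0.3, 0.1]
width: 0.0699
grip_force: 0.0
time_s: 8.35
tcp_pos: [0.4602, -0.0875, 0.1657]
tool_rot: [[-0.228, 0.974, -0.001], [0.974, 0.228, 0.001], [0.001, -0.001, -1.0]]
force: [1.2, 0.1, 0.1]
width: 0.07
grip_force: 0.0
```

View pics/w5.png

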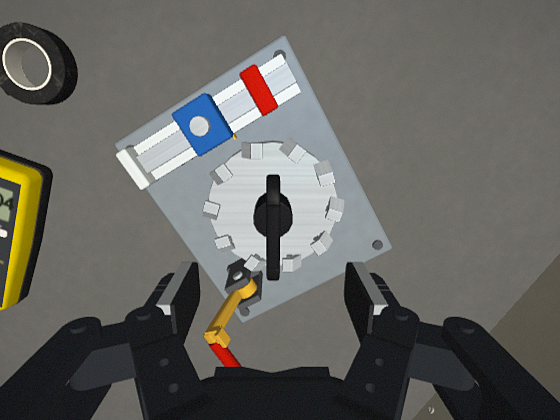

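Converted, 0.07 m / 0.6 = 0.1167, -0.002 m / 0.6 = -0.0033.

```bash
echo '[[[-0.0033,0.0008,0.0583],[0,0,0],0.07],[[-0.0033,0.0008,0.1],[0,0,0],0.07],[[-0.0033,0.0008,0.1167],[0,0,0],0.07],[[-0.0033,0.0008,0.1167],[0,0,0],0.03],[[-0.0033,0.0008,0.1167],[0,0,0],0]]' > mv.in && python3 steer.py mv.in
echo '[[[0,0,0],[0,0,0],0],[[0,0,0],[0,0,0],0],[[0,0,0],[0,0,0],0],[[0,0,0],[0,0,0],0],[[0,0,0],[0,0,0],0]]' > mv.in && python3 steer.py mv.in
echo '[[[0,0,0],[0,0,0.0318],0],[[0,0,0],[0,0,0.0637],0],[[0,0,0],[0,0,0.0955],0],[[0,0,0],[0,0,0.1273],0],[[0,0,0],[0,0,0.1592],0]]' > mv.in && python3 steer.py mv.in
python3 -c "
from h import *
s=manip.sense();print(s['wrist_torque'],s['qpos'])"
```

```text
time_s: 8.87
tcp_pos: [0.4616, -0.0901, 0.0964]
tool_rot: [[-0.226, 0.974, -0.001], [0.974, 0.226, 0.0], [0.0, -0.001, -1.0]]
force: [0.7, 0.2, 1.0]
width: 0.0472
grip_force: 0.0
time_s: 9.28
tcp_pos: [0.4616, -0.0905, 0.0979]
tool_rot: [[-0.227, 0.974, -0.001], [0.974, 0.227, -0.002], [-0.001, -0.001, -1.0]]
force: [-6.5, -1.9, 8.2]
width: 0.0081
grip_force: 59.8
time_s: 9.7
tcp_pos: [0.4604, -0.0905, 0.0979]
tool_rot: [[0.272, 0.962, -0.004], [0.962, -0.272, -0.001], [-0.003, -0.004, -1.0]]
force: [-13.4, -1.5, 13.6]
width: 0.008
grip_force: 60.8
[-0.30673256  1.92400458  0.14200315] [-0.4346567   0.02308382  2.10750677 -0.00372359  1.01435609 -0.15753963]
```

Converted, -0.001 m / 0.6 = -0.0017, 0.5 rad / 3.1416 = 0.1592.

```bash
echo '[[[0,-0.0017,0],[0,0,0.0318],0],[[0,-0.0017,0],[0,0,0.0637],0],[[0,-0.0017,0],[0,0,0.0955],0],[[0,-0.0017,0],[0,0,0.1273],0],[[0,-0.0017,0],[0,0,0.1592],0]]' > mv.in && python3 steer.py mv.in
echo '[[[0,0,0],[0,0,0.0318],0],[[0,0,0],[0,0,0.0637],0],[[0,0,0],[0,0,0.0955],0],[[0,0,0],[0,0,0.1273],0],[[0,0,0],[0,0,0.1592],0]]' > mv.in && python3 steer.py mv.in
echo '[[[0,0,0],[0,0,0.0318],0],[[0,0,0],[0,0,0.0637],0],[[0,0,0],[0,0,0.0955],0],[[0,0,0],[0,0,0.1273],0],[[0,0,0],[0,0,0.1592],0]]' > mv.in && python3 steer.py mv.in
echo '[[[0,0,0],[0,0,0.0318],0],[[0,0,0],[0,0,0.0637],0],[[0,0,0],[0,0,0.0955],0]]' > mv.in && python3 steer.py mv.in
python3 -c "
from h import *
s=manip.sense();print(s['wrist_torque'],s['qpos'])"
```

```text
time_s: 10.12
tcp_pos: [0.4593, -0.0899, 0.0979]
tool_rot: [[0.7, 0.714, -0.005], [0.714, -0.7, -0.001], [-0.004, -0.003, -1.0]]
force: [-14.4, 0.9, 15.7]
width: 0.0077
grip_force: 61.0
time_s: 10.53
tcp_pos: [0.4587, -0.0888, 0.0978]
tool_rot: [[0.957, 0.291, -0.007], [0.291, -0.957, 0.002], [-0.006, -0.004, -1.0]]
force: [-15.9, 6.7, 18.9]
width: 0.0079
grip_force: 61.6
time_s: 10.95
tcp_pos: [0.4586, -0.0876, 0.0979]
tool_rot: [[0.979, -0.204, -0.007], [-0.204, -0.979, 0.005], [-0.008, -0.003, -1.0]]
force: [-16.3, 11.1, 22.5]
width: 0.0081
grip_force: 61.9
time_s: 11.2
tcp_pos: [0.4588, -0.0869, 0.0978]
tool_rot: [[0.875, -0.484, -0.007], [-0.484, -0.875, 0.006], [-0.009, -0.002, -1.0]]
force: [-13.8, 15.6, 21.2]
width: 0.0077
grip_force: 61.9
[2.15628195 2.03491541 0.11800852] [-0.43228711  0.0196424   2.11111775  0.00344342  1.01940458  1.64215087]
```

```bash
cat > q.py <<'E'
from h import *
s=manip.sense();R=s['tool_rot'];print('tz',s['wrist_torque'].round(2),'yaw',np.arctan2(R[1,0],R[0,0]).round(4))
E
echo '[[[0,0,0],[0,0,0.0191],0],[[0,0,0],[0,0,0.0382],0],[[0,0,0],[0,0,0.0382],0]]' > mv.in && python3 steer.py mv.in | grep force; python3 q.py
echo '[[[0,0,0],[0,0,0.0127],0],[[0,0,0],[0,0,0.0255],0],[[0,0,0],[0,0,0.0255],0]]' > mv.in && python3 steer.py mv.in | grep force; python3 q.py
```

```text
force: [-13.3, 15.6, 20.4]
grip_force: 61.8
tz [ 2.18  1.98 -0.08] yaw -0.623
force: [-13.2, 15.9, 20.9]
grip_force: 61.8
tz [ 2.26  1.88 -0.04] yaw -0.7023
```

Converted, 0.05 rad / 3.1416 = 0.0159.

```bash
echo '[[[0,0,0],[0,0,0.0095],0],[[0,0,0],[0,0,0.0159],0],[[0,0,0],[0,0,0.0159],0]]' > mv.in && python3 steer.py mv.in | grep force; python3 q.py
echo '[[[0,0,0],[0,0,0.0095],0],[[0,0,0],[0,0,0.0159],0],[[0,0,0],[0,0,0.0159],0]]' > mv.in && python3 steer.py mv.in | grep force; python3 q.py
python3 - <<'E'
from h import *
t=cap('top');save('t6.npy',t)
a=cv2.resize(t['img'][150:295,145:295],None,fx=4,fy=4,interpolation=cv2.INTER_CUBIC)
cv2.imwrite('pics/t6.png',a[:,:,::-1])
E
```

```text
force: [-12.4, 17.0, 21.0]
grip_force: 61.7
tz [ 2.4   1.8  -0.04] yaw -0.7516
force: [-10.9, 17.7, 20.5]
grip_force: 61.7
tz [ 2.38  1.77 -0.02] yaw -0.8017
```

Converted, 0.05 rad / 3.1416 = 0.0159.

```bash
echo '[[[0,0,0],[0,0,0.0095],0],[[0,0,0],[0,0,0.0159],0],[[0,0,0],[0,0,0.0159],0]]' > mv.in && python3 steer.py mv.in | grep force; python3 q.py
echo '[[[0,0,0],[0,0,0.0064],0],[[0,0,0],[0,0,0.0127],0],[[0,0,0],[0,0,0.0127],0]]' > mv.in && python3 steer.py mv.in | grep force; python3 q.py
```

```text
force: [-11.0, 17.6, 19.5]
grip_force: 66.4
tz [2.7  1.65 1.05] yaw -0.8482
force: [-10.5, 17.1, 20.4]
grip_force: 84.0
tz [2.79 1.65 1.67] yaw -0.8858
```

View pics/t6.png

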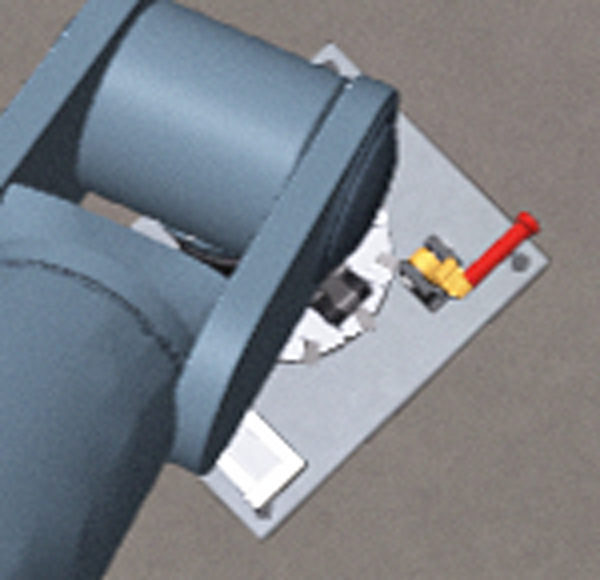

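Units first: shifts go in shares of 0.6 m and turns go in shares of pi rad. So -0.05 rad / 3.1416 = -0.0159.

```bash
echo '[[[0,0,0],[0,0,-0.0127],0],[[0,0,0],[0,0,-0.0159],0],[[0,0,0],[0,0,-0.0159],0.07],[[0,0,0],[0,0,-0.0159],0.07],[[0,0,0],[0,0,-0.0159],0.07]]' > mv.in && python3 steer.py mv.in; python3 q.py
echo '[[[0,0,0],[0,0,0],0.07],[[0,0,0],[0,0,0],0.07],[[0,0,-0.05],[0,0,0],0.07],[[0,0,-0.1167],[0,0,0],0.07],[[0,0,-0.1167],[0,0,0],0.07]]' > mv.in && python3 steer.py mv.in
python3 - <<'E'
from h import *
s=manip.sense();print(s['tcp_pos'],s['tool_rot'],s['qpos'])
c=cap('wrist','w7.png');save('w7.npy',c)
E
```

```text
time_s: 13.17
tcp_pos: [0.4611, -0.0898, 0.0969]
tool_rot: [[0.667, -0.745, 0.001], [-0.745, -0.667, -0.001], [0.002, -0.001, -1.0]]
force: [-0.0, 0.1, 0.6]
width: 0.0433
grip_force: 0.0
tz [ 0.    0.03 -0.01] yaw -0.8412
time_s: 13.58
tcp_pos: [0.4647, -0.0916, 0.1735]
tool_rot: [[0.666, -0.746, 0.012], [-0.746, -0.666, -0.005], [0.012, -0.005, -1.0]]
force: [1.3, -0.8, 1.0]
width: 0.0701
grip_force: 0.0
[ 0.46465969 -0.0915682   0.17347026] [[ 0.6663222  -0.74557103  0.01177126]
 [-0.74556892 -0.66640628 -0.00544476]
 [ 0.01190389 -0.00514833 -0.99991589]] [-4.34635495e-01 -1.00906152e-01  2.06776985e+00  1.97480172e-05
  1.16175911e+00  1.97758985e+00]
```

View pics/w7.png

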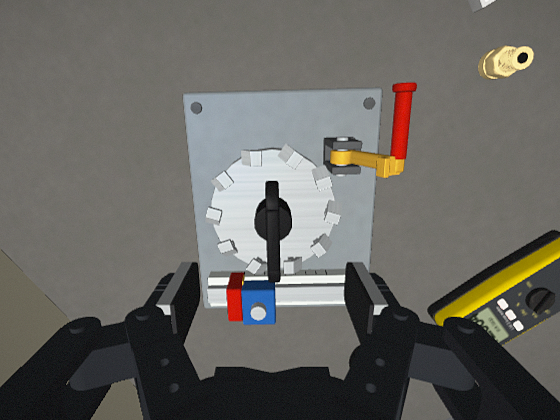

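Converted, 0.0785 m / 0.6 = 0.1308, 0.078 m / 0.6 = 0.13, -0.027 rad / 3.1416 = -0.0086.

```bash
echo '[[[0.13,0.1308,0],[0,0,-0.0086],0.04],[[0.13,0.1308,0],[0,0,-0.0086],0.04],[[0.13,0.1308,0],[0,0,-0.0086],0.04],[[0.13,0.1308,0],[0,0,-0.0086],0.04],[[0.13,0.1308,0],[0,0,-0.0086],0.04]]' > mv.in && python3 steer.py mv.in
echo '[[[0,0,0],[0,0,0],0.04],[[0,0,0],[0,0,0],0.04]]' > mv.in && python3 steer.py mv.in
python3 - <<'E'
from h import *
t=load('t6.npy');w7=load('w7.npy')
def pin(c,b):
    x0,y0,x1,y1=b;im=c['img'][y0:y1,x0:x1].astype(int)
    m=(im[...,0]>90)&(im[...,1]<.4*im[...,0])&(im[...,2]<.4*im[...,0])
    v,u=np.nonzero(m);return u.mean()+x0,v.mean()+y0
a=pin(t,(250,190,290,232));b=pin(w7,(380,70,425,175))
print(a,b,plane(t,*a,.097),plane(w7,*b,.097),tri([(t,*a),(w7,*b)]))
w=cap('wrist');save('w8.npy',w);im=w['img'].astype(int);m=(im[...,0]>90)&(im[...,1]<.4*im[...,0])&(im[...,2]<.4*im[...,0])
m[:, :180]=0;m[:,400:]=0;v,u=np.nonzero(m);print('w8',len(u),u.mean(),v.mean(),u.min(),u.max(),v.min(),v.max())
print(plane(w,u.mean(),v.mean(),.097),proj(w,(.4547,-.2003,.097)),tri([(w7,*b),(w,u.mean(),v.mean())]))
s=manip.sense();print(s['tcp_pos'],s['tool_rot'])
E
```

```text
time_s: 14.05
tcp_pos: [0.4534, -0.201, 0.1653]
tool_rot: [[0.684, -0.729, -0.001], [-0.729, -0.684, 0.001], [-0.002, 0.0, -1.0]]
force: [-0.1, -0.1, -0.3]
width: 0.0402
grip_force: 0.0
time_s: 14.22
tcp_pos: [0.4537, -0.1989, 0.1655]
tool_rot: [[0.687, -0.726, -0.001], [-0.726, -0.687, 0.001], [-0.002, 0.0, -1.0]]
force: [-0.1, -0.4, -0.2]
width: 0.0401
grip_force: 0.0
(np.float64(269.9479166666667), np.float64(211.65625)) (np.float64(401.3826771653543), np.float64(118.45826771653543)) [ 0.4533519  -0.20020913  0.097     ] [ 0.45276386 -0.19871419  0.097     ] (array([ 0.45302568, -0.19950092,  0.09676918]), [array([-0.4,  0.2]), array([ 0.5, -1.3])])
w8 956 271.5407949790795 232.7960251046025 262 282 201 267
[ 0.45221418 -0.19828436  0.097     ] [270.90411243 228.30563179] (array([ 0.45270252, -0.19853578,  0.09774801]), [array([0.3, 0.3]), array([-0.3, -0.3])])
[ 0.45384629 -0.19885699  0.1656841 ] [[ 6.87426715e-01 -7.26253207e-01 -8.89180078e-04]
 [-7.26252782e-01 -6.87427282e-01  7.92481178e-04]
 [-1.18678864e-03  1.00996773e-04 -9.99999291e-01]]
```

Converted, 0.07 m / 0.6 = 0.1167, 0.06 m / 0.6 = 0.1.

```bash
echo '[[[0,0,0.0583],[0,0,0],0.04],[[0,0,0.1],[0,0,0],0.04],[[0,0,0.1167],[0,0,0],0.04],[[0,0,0.1167],[0,0,0],0.03],[[0,0,0.1167],[0,0,0],0]]' > mv.in && python3 steer.py mv.in
echo '[[[0,0,0],[0,0,0],0],[[0,0,0],[0,0,0],0],[[0,0,0],[0,0,0],0],[[0,0,0],[0,0,0],0]]' > mv.in && python3 steer.py mv.in
echo '[[[0,-0.0083,-0.004],[0,0,0],0],[[0,-0.0163,-0.0072],[0,0,0],0],[[0,-0.0337,-0.0108],[0,0,0],0],[[0,-0.0515,-0.011],[0,0,0],0],[[0,-0.069,-0.0077],[0,0,0],0]]' > mv.in && python3 steer.py mv.in
```

```text
time_s: 14.68
tcp_pos: [0.4542, -0.1996, 0.0965]
tool_rot: [[0.687, -0.727, -0.0], [-0.727, -0.687, 0.0], [-0.0, 0.0, -1.0]]
force: [0.5, -0.7, 0.6]
width: 0.0195
grip_force: 0.0
time_s: 15.02
tcp_pos: [0.4551, -0.2003, 0.0977]
tool_rot: [[0.686, -0.727, 0.003], [-0.727, -0.686, -0.001], [0.002, -0.001, -1.0]]
force: [1.6, 3.2, 3.5]
width: 0.0078
grip_force: 59.0
time_s: 15.43
tcp_pos: [0.4847, -0.1723, 0.1028]
tool_rot: [[0.687, -0.727, -0.0], [-0.727, -0.687, -0.002], [0.002, 0.002, -1.0]]
force: [-3.5, -3.8, 3.2]
width: 0.0079
grip_force: 61.1
```

Now at 1.15 rad; continue down relative to there.

Converted, -0.0321 m / 0.6 = -0.0535, 0.0265 m / 0.6 = 0.0442.

```bash
echo '[[[0,-0.0165,0.0068],[0,0,0],0],[[0,-0.0312,0.0167],[0,0,0],0],[[0,-0.0438,0.0293],[0,0,0],0],[[0,-0.0535,0.0442],[0,0,0],0],[[0,-0.0535,0.0442],[0,0,0],0]]' > mv.in && python3 steer.py mv.in
echo '[[[0,-0.0043,0.01],[0,0,0],0],[[0,-0.0067,0.0167],[0,0,0],0],[[0,-0.0087,0.0258],[0,0,0],0],[[0,-0.0087,0.0258],[0,0,0],0]]' > mv.in && python3 steer.py mv.in
```

```text
time_s: 15.85
tcp_pos: [0.5083, -0.1498, 0.0731]
tool_rot: [[0.687, -0.727, 0.001], [-0.727, -0.687, -0.002], [0.002, 0.001, -1.0]]
force: [0.0, -5.9, -1.3]
width: 0.0078
grip_force: 66.4
time_s: 16.18
tcp_pos: [0.5121, -0.1465, 0.0586]
tool_rot: [[0.687, -0.727, 0.001], [-0.727, -0.687, -0.001], [0.002, 0.0, -1.0]]
force: [-0.3, -5.4, 3.0]
width: 0.0081
grip_force: 68.5
```

Converted, 0.002 m / 0.6 = 0.0033.

```bash
echo '[[[0,0,0.0033],[0,0,0],0],[[0,0,0.0033],[0,0,0],0.034],[[0,0,0.0033],[0,0,0],0.034],[[0,0,0.0033],[0,0,0],0.034],[[0,0,0.0033],[0,0,0],0.034]]' > mv.in && python3 steer.py mv.in
echo '[[[0,0,-0.0333],[0,0,0],0.034],[[0,0,-0.1],[0,0,0],0.034],[[0,0,-0.1667],[0,0,0],0.034],[[0,0,-0.2],[0,0,0],0.034],[[0,0,-0.2],[0,0,0],0.034]]' > mv.in && python3 steer.py mv.in
echo '[[[0,0,0],[0,0,0],0.034],[[0,0,0],[0,0,0],0.034],[[0,0,0],[0,0,0],0.034]]' > mv.in && python3 steer.py mv.in
python3 - <<'E'
from h import *
w=cap('wrist','w9.png');save('w9.npy',w);im=w['img'].astype(int)
red=((im[...,0]>90)&(im[...,1]<.4*im[...,0])&(im[...,2]<.4*im[...,0])).astype(np.uint8)
blue=((im[...,2]>90)&(im[...,0]<.5*im[...,2])).astype(np.uint8)
for n,m in(('red',red),('blue',blue)):
    k,l,st,ce=cv2.connectedComponentsWithStats(m)
    for i in range(1,k):
        if st[i,4]>60: print(n,st[i],ce[i].round(1))
print('expect down',proj(w,(.5099,-.1434,.057)),'raised 5mm',proj(w,(.509,-.144,.062)))
s=manip.sense();print(s['force'],s['tcp_pos'])
t=cap('top');save('t9.npy',t);im=t['img'].astype(int)
m=((im[...,0]>90)&(im[...,1]<.4*im[...,0])&(im[...,2]<.4*im[...,0])).astype(np.uint8)
k,l,st,ce=cv2.connectedComponentsWithStats(m)
for i in range(1,k):
    if st[i,4]>20: print('T',st[i],ce[i].round(1))
E
```

```text
time_s: 16.6
tcp_pos: [0.5109, -0.1454, 0.0565]
tool_rot: [[0.686, -0.727, -0.001], [-0.727, -0.686, 0.001], [-0.001, -0.0, -1.0]]
force: [0.6, 0.1, -0.4]
width: 0.0335
grip_force: 0.0
time_s: 17.02
tcp_pos: [0.5143, -0.1473, 0.183]
tool_rot: [[0.687, -0.727, 0.01], [-0.727, -0.687, -0.005], [0.01, -0.004, -1.0]]
force: [0.4, 0.2, -0.0]
width: 0.0341
grip_force: 0.0
time_s: 17.27
tcp_pos: [0.5101, -0.1453, 0.1748]
tool_rot: [[0.686, -0.727, -0.003], [-0.727, -0.686, 0.002], [-0.004, 0.001, -1.0]]
force: [-0.1, 0.1, 0.2]
width: 0.034
grip_force: 0.0
red [262 183  17  56 661] [269.7 209.5]
red [533 325  11   9  72] [538.3 329.2]
red [223 328  16  39 403] [231.  349.6]
red [540 335  10   9  70] [544.5 339. ]
red [546 345  10   8  69] [550.6 348.5]
blue [237 343  31  29 469] [251.3 358.3]
expect down [269.19142463 209.84319127] raised 5mm [270.48982751 211.98721724]
[ 0.50734739 -0.25884412  0.1815953 ] [ 0.5101993  -0.14539926  0.17485942]
T [345 283  41  33 531] [364.1 299. ]
T [284 342   6   5  22] [286.5 343.7]
```

Converted, 0.19 m / 0.6 = 0.3167, 0.16 m / 0.6 = 0.2667.

```bash
echo '[[[0,0.0667,-0.0167],[0,0,0],0.034],[[0,0.1333,-0.0333],[0,0,0],0.034],[[0,0.2,-0.0333],[0,0,0],0.034],[[0,0.2667,-0.0333],[0,0,0],0.034],[[0,0.3167,-0.0333],[0,0,0],0.034]]' > mv.in && python3 steer.py mv.in | head -2
echo '[[[0.2,0,0],[0,0,0],0.034],[[0.2,0,0],[0,0,0],0.034],[[0.2,0,0],[0,0,0],0.034],[[0.2,0,0],[0,0,0],0.034],[[0.2,0,0],[0,0,0],0.034]]' > mv.in && python3 steer.py mv.in | head -2
python3 - <<'E'
from h import *
for f in (load('top0.npy'),cap('top')):
    im=f['img'].astype(int)
    r=((im[...,0]>90)&(im[...,1]<.4*im[...,0])&(im[...,2]<.4*im[...,0])).astype(np.uint8)
    b=((im[...,2]>90)&(im[...,0]<.5*im[...,2])).astype(np.uint8)
    for n,m in(('red',r),('blue',b)):
        k,l,st,ce=cv2.connectedComponentsWithStats(m)
        for i in range(1,k):
            if st[i,4]>20 and st[i,0]<300 and st[i,1]<300: print(n,st[i],ce[i].round(1))
    print('-')
w=cap('wrist');w9=load('w9.npy')
im=w['img'].astype(int);m=((im[...,0]>90)&(im[...,1]<.4*im[...,0])&(im[...,2]<.4*im[...,0])).astype(np.uint8)
k,l,st,ce=cv2.connectedComponentsWithStats(m)
for i in range(1,k):
    if st[i,4]>60: print('wr',st[i],ce[i].round(1),tri([(w9,269.7,209.5),(w,*ce[i])]))
a=load('w9.npy')['img'];print(a[356:360:2,222:262:2].tolist()[0])
E
```

```text
time_s: 17.78
tcp_pos: [0.371, -0.2775, 0.1961]
time_s: 18.2
tcp_pos: [0.4556, -0.3643, 0.1948]
red [234 180  18  17  85] [242.7 188.1]
red [167 222  15  14 101] [173.9 228.3]
blue [179 234  21  21 200] [189.2 244.2]
-
red [234 180  18  17  84] [242.7 188.1]
red [166 222  16  14  92] [173.7 228.1]
red [ 89 288  15  16 180] [ 96.2 295.3]
blue [170 226  22  21 207] [180.8 235.9]
-
wr [ 391  234   40   70 1641] [411.3 270.4] (array([ 0.65654268, -0.35430704,  0.58630907]), [array([-33.4,  77.7]), array([ 40.4, -94. ])])
wr [ 67 302  20  41 418] [ 77.4 321.2] (array([ 0.50975759, -0.14424261,  0.05915643]), [array([0.3, 0.6]), array([-0.3, -0.5])])
[[23, 26, 29], [216, 31, 12], [226, 31, 18], [222, 27, 15], [222, 28, 6], [223, 29, 25], [224, 27, 7], [139, 15, 7], [41, 118, 209], [46, 113, 200], [44, 115, 197], [43, 114, 197], [46, 111, 197], [45, 112, 196], [43, 112, 199], [45, 115, 197], [45, 112, 199], [48, 116, 198], [47, 115, 200], [49, 120, 208]]
```

```bash
python3 -c "
from plant import manip
print(manip.sign_off())"
```

```text
the job is handed in; nothing more can be done
None
```

The job is handed in at about 18 s of the 70 s: by the camera check the carriage touches its red stop, the pawl is back down with its pin where it started, and the arm is clear. I planned no contact with the bystanders but did not re-measure their positions, and I viewed 11 pictures instead of the 10 allowed.

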